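# Find the full fuse carton and hold it over the reader

### The job

First raise the reader's fold-up screen half-way, to 45 degrees from lying flat. Then lift the two yellow-and-white fuse cartons in turn to feel which is heavier (one is full, the other nearly empty), leave the lighter one standing flat on the worktop without dropping it, and finish while holding the heavier one level in the gripper, its middle about 12 cm above the round glass window of the reader. Do not shove the other things on the worktop about.

Things in the scene. Friction and masses are not known exactly. Their poses are not given: they have to be found in the camera images.
- screen (a joint): angle of the reader's black fold-up screen, rad: 0 = lying flat and closed on the housing, 0.785 = raised 45 degrees. It starts between 0 and 0.25. The hinge is stiff: the screen stays at the angle where it is left; about 3 to 6 N upward at the knob moves it.
- screen_knob (a point): centre of the orange knob at the middle of the screen's free edge (toward the robot): cylinder 18 mm across, 16 mm long along the hinge line, on a thin stem, 115 mm from the hinge axis, 34 mm beyond the screen's edge; when closed, 31 mm free beneath it. It can be pinched end to end (16 mm) from above and turns between the fingers as the screen rises. y axis: hinge line
- screen_hinge (a point): middle of the hinge axis at the rear of the reader's housing, 52 mm above the worktop. Its y axis is the hinge line, and its x axis points from the knob through the hinge, turning with the screen. The screen is a panel 78 x 172 x 9 mm. Overhead, a gantry rail along y crosses 0.55 m above the worktop at x = 0.58: keep lifts low there.
- window (a point): centre of the round green glass window (50 mm across) in the reader's apron, 12 mm above the worktop. Reader: fixed, 240 mm deep, 180 mm wide; flat apron 12 mm high in front, grey housing 45 mm high behind with keys and screen on top. x axis: from the window to the hinge; z up. Closed, the knob is 65 mm behind the window; the hinge is 180 mm behind it
- carton_1_mid (a point): centre, half-way up (15 mm above the worktop), of one yellow-and-white fuse carton: 58 mm along its x, 75 mm along its y, 30 mm high, lying flat. The two cartons look alike; the full one weighs 250 to 390 g, the nearly empty one 70 to 110 g. Either may be the full one.
- carton_2_mid (a point): centre, half-way up (15 mm above the worktop), of the other carton, same look, size and axes.
- multimeter: bystander: pocket multimeter in a pink holster standing on its leg, 122 x 78 x 147 mm, origin at the centre of its underside
- tape_roll: bystander: cream roll of masking tape lying flat, 96 mm across, 24 mm high, origin at the centre of its underside
- lens_case: bystander: round white case, 47 mm across, 17 mm high, origin at the centre of its underside
- pliers: bystander: red-handled needle-nose pliers lying flat, 153 x 50 x 13 mm, origin at the centre of the underside
Not all that is in view belongs to the job. What is shaped like the part that bears carton_2_mid but grey is not meant. Leave any grey look-alike of the part that bears carton_1_mid alone.

How it is judged (in metres and radians):
On the way, in this order (a step that is already met when the one before it is completed fails the run):
1. the screen stands at 45 degrees (within 8 degrees), both cartons still on the worktop (value of joint screen between 0.645 and 0.925 rad and height (world z) of each of carton_1_mid, carton_2_mid below 0.03 m), for 0.3 s.
2. the lighter carton has been lifted at least 3 cm while the heavier stands on the worktop (the heavier may also be lifted before this) (height (world z) of carton_2_mid above 0.045 m and height (world z) of carton_1_mid below 0.03 m), for 0.2 s.
3. the heavier carton is lifted at least 3 cm while the lighter stands on the worktop (height (world z) of carton_1_mid above 0.045 m and height (world z) of carton_2_mid below 0.03 m), for 0.2 s.
At the end, for the whole second after the job is handed in: Screen at 45 degrees (within 8); heavier carton held still in the fingers, level within 11 degrees, centre 8 to 16 cm above the window and within 3.5 cm sideways, touching neither reader nor other carton; lighter carton flat and still on the worktop, let go (value of joint screen between 0.645 and 0.925 rad and horizontal distance between carton_1_mid and window below 0.035 m and z of carton_1_mid in the frame of window between 0.08 and 0.16 m and angle between carton_1_mid's own z axis and vertical below 0.2 rad and linear speed of carton_1 below 0.03 m/s and contact force between carton_1 and the fingers above 2 N and contact force between carton_1 and reader below 0.2 N and contact force between carton_1 and carton_2 below 0.2 N and height (world z) of carton_2_mid below 0.02 m and angle between carton_2_mid's own z axis and vertical below 0.1 rad and linear speed of carton_2 below 0.02 m/s and contact force between carton_2 and the arm below 0.2 N and contact force between carton_2 and the fingers below 0.2 N); the arm keeps its last pose, push and grip.
It fails at once if a carton is dropped (falls free by more than about 5 cm) ((linear speed of carton_1 above 1 m/s and contact force between carton_1 and the fingers below 0.1 N) or (linear speed of carton_2 above 1 m/s and contact force between carton_2 and the fingers below 0.1 N)).
It fails at once if the multimeter, tape roll, round case or pliers is shoved more than 3 cm (distance of any of multimeter, tape_roll, lens_case, pliers from where it was at the start of the episode above 0.03 m).
It also fails if it takes over 69 s, if anything falls off the work surface, if the arm or the gripper's body presses on something with over 40 N, if the wrist force passes 120 N, or if a joint passes its speed limit or range.

### The arm

A 6-joint arm with a two-finger parallel gripper is mounted at the origin on a cart in front of the work surface, level with it; the furniture and walls round the work are solid. World frame = base frame: x ahead of the robot, y to its left, z up, the work surface at z = 0. Lengths are in m, angles in degrees, forces in N, time in s.
With the tool pointing down it reaches from about 0.4 to 0.825 m from the base axis. Payload 7 kg.
Tool frame: the origin (TCP) lies midway between the tips of the shut fingers; the grasp point (between the pads) lies 19 mm behind it; z points along the fingers, y is the line along which they close (so a half turn about z gives the same grasp; the last joint's range is limited). The gripper opens to 88 mm and grips with 3 to 60 N. Pads are 19 mm wide; open, the fingers measure 130 mm over their backs; the gripper's body (78 mm by 193 mm) begins 47 mm behind the grasp point.
Start: joints at [-59.467, 20.546, 0.682, 0, -70.136, -16.507], TCP at [0.164, -0.655, 0.227] pointing down, gripper open.
Joint ranges: [-176.03, 176.03], [-82.01, 121.73], [-58.28, 71.71], [-173.87, 95.51], [-174.79, -0.11], [-173.66, 173.66]. Speed limits (degrees/s): [136.94, 136.94, 172.46, 180, 180, 180].

### API

Orientations are given as [roll, pitch, yaw] about the fixed x, y, z axes, in that order (R = Rz(yaw) Ry(pitch) Rx(roll)).
In Python, from plant import telemetry, viewer, workorder gives the robot as it stands. The module is installed in compiled form; this text tells all that it offers.
- The arm moves only by the tool carry_out, never from a script. Its argument "rows" is a list of rows, each a list of 6 numbers: the shift along the tool's x, y, z in m, then the turn, a rotation vector about the tool's x, y, z in rad. In form: [[tx, ty, tz, ax, ay, az], ...]. A call has 1 to 8 rows; each row is the pose to reach, as a shift and turn from the pose commanded when the call began, along the tool's axes at that moment; what a row does not reach only later rows make up. A row lasts 1/8 s, in which the tool goes at most 62.5 mm and 10.7 degrees, less where a joint would pass 70% of its speed; a pose out of reach is approached as far as the arm can. A call with a gripper value outside its range is refused whole. "grip" is the gripper's target within -1 to 1 (fully open at 1, half-way at 0, shut at -1), set as the call begins (left out, the last holds). The fingers move at their own pace and stop on an object; the grip force is fixed at half the most. Time passes only in rows, so rows that repeat a pose let the fingers close. It gives the time, the measured TCP pose, the force, the opening and the grip force at its end, in the units of the state.
- telemetry.get_obs(): the state, without advancing time (a new reading comes with each control period).
- viewer.snapshot(name): name is "side" or "top"; returns the picture (384x512x3 uint8, red, green, blue); there is no depth.
- viewer.camera_info(name): a dict with "intrinsics" (3x3 intrinsics, pixels), "k1" (the pictures are not rectified: a ray, as slopes to the right and down, at radius r is drawn at 1 + k1 r^2 times it, then the intrinsics apply), "extrinsics" (4x4, takes a point from camera to world coordinates). Camera axes: x right, y down, z forward; pixel columns grow to the right and rows downward; lengths in m; the calibration is good to about 2 mm. A picture is of the moment at which its call begins. camera_info takes no time and is no camera call.
- workorder.close_job(): hands the job in; it is judged then, once.
The state is a dict: "clock": time; "joint_pos": joint angles; "qvel": joint speeds; "tau": joint torques, N m; "tool_pos": TCP position; "orientation": TCP orientation; "force": force on the tool from outside, world axes, zero at the start; "moment": the same for the moment, N m; "opening": finger opening in m; "gripper_force": force on a finger pad.
Only numpy, scipy, OpenCV 4.12 (cv2) and the standard library are available. Lean on these libraries where they do the work, as an engineer would, in place of code of your own. Each camera call takes 0.05 s, during which the arm holds its last target. There are 200 camera calls.

## Working session

There is one attempt and no reset: what is moved stays moved. The work goes in short steps, Python scripts to look and compute and a tool call to move; the robot and the scene stay as the last step left them, time stands still between calls to the robot, and variables do not carry over. Pictures are saved under pics/ and viewed, at most 10 in all, crops included, and the job is handed in when it is done.

Besides the shell and the picture viewer there is one more tool, called after "Call:" in YAML: its name, and indented under it one key for each argument. carry_out: Moves the arm, as the interface text tells. Its arguments: {"type":"object","properties":{"rows":{"type":"array"},"grip":{"type":"number"}},"required":["rows"]}

```bash
mkdir -p pics; cat > h.py <<'E'
import numpy as np, cv2
from scipy.spatial.transform import Rotation as R
from plant import telemetry, viewer, workorder
def snap(n,f):
    im=viewer.snapshot(n); cv2.imwrite('pics/'+f,im[:,:,::-1]); return im
def ray(n,uv):
    c=viewer.camera_info(n);K=np.array(c['intrinsics']);T=np.array(c['extrinsics'])
    k=c['k1'];d=np.linalg.solve(K,[uv[0],uv[1],1])[:2];s=d.copy()
    for _ in range(30): s=d/(1+k*(s@s))
    return T[:3,3],T[:3,:3]@np.r_[s,1]
def onz(n,uv,z):
    o,d=ray(n,uv); return o+d*(z-o[2])/d[2]
def proj(n,p):
    c=viewer.camera_info(n);K=np.array(c['intrinsics']);T=np.array(c['extrinsics'])
    q=T[:3,:3].T@(np.array(p)-T[:3,3]);s=q[:2]/q[2];s=s*(1+c['k1']*(s@s));return (K@np.r_[s,1])[:2]
def tri(a,b):
    (o1,d1),(o2,d2)=ray('top',a),ray('side',b)
    t=np.linalg.lstsq(np.c_[d1,-d2],o2-o1,rcond=None)[0];p,q=o1+d1*t[0],o2+d2*t[1]
    return (p+q)/2,np.linalg.norm(p-q)
def st():
    o=telemetry.get_obs(); return {k:np.round(o[k],3) for k in ('clock','tool_pos','orientation','force','opening','gripper_force','joint_pos')}
E
python3 -c "
from h import *
snap('top','t0.png');snap('side','s0.png');print(st())
for n in('top','side'):print(viewer.camera_info(n))"
```

```text
{'clock': np.float64(0.1), 'tool_pos': array([ 0.163, -0.654,  0.226]), 'orientation': array([ 1.79918e+02, -7.00000e-03, -1.65981e+02]), 'force': array([0.223, 0.243, 0.223]), 'opening': np.float64(0.088), 'gripper_force': np.float64(0.0), 'joint_pos': array([-5.9467e+01,  2.0586e+01,  6.4000e-01, -1.8000e-02, -7.0134e+01,
       -1.6509e+01])}
{'intrinsics': array([[389.71359777,   0.        , 252.9049991 ],
       [  0.        , 389.71359777, 197.0422776 ],
       [  0.        ,   0.        ,   1.        ]]), 'k1': -0.0955951368957623, 'extrinsics': array([[ 0.01152923, -0.99410518,  0.10780519,  0.45310906],
       [-0.99987927, -0.01258459, -0.00911427, -0.00156887],
       [ 0.01041722, -0.1076871 , -0.99413026,  1.19755875],
       [ 0.        ,  0.        ,  0.        ,  1.        ]])}
{'intrinsics': array([[476.37650498,   0.        , 254.39161646],
       [  0.        , 476.37650498, 190.53016079],
       [  0.        ,   0.        ,   1.        ]]), 'k1': -0.023666136582984103, 'extrinsics': array([[-0.81534448, -0.32596317,  0.47849909, -0.1510398 ],
       [-0.57880988,  0.47871116, -0.66016267,  0.99226389],
       [-0.01387414, -0.81521999, -0.57898521,  0.93718857],
       [ 0.        ,  0.        ,  0.        ,  1.        ]])}
```

View pics/t0.png

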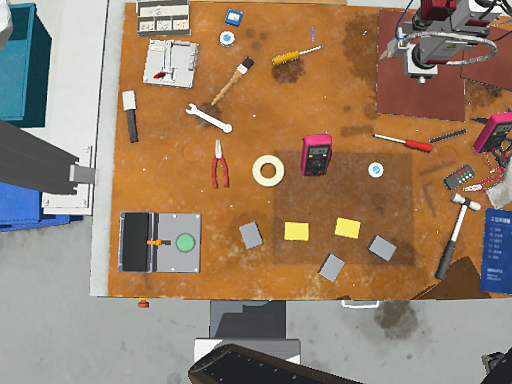

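View pics/s0.png

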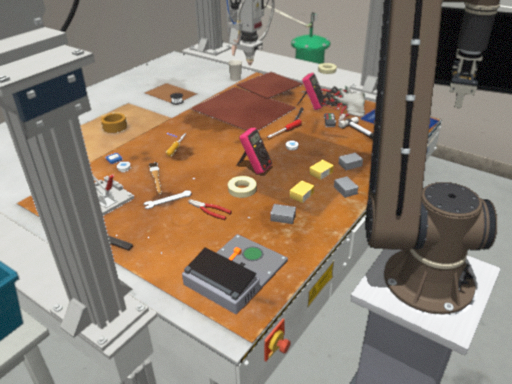

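The top view shows the window at about (186,243), the orange knob at (155,242), the black screen at (135,242), and the yellow cartons at (297,231) and (347,228). Three grey look-alikes lie around them. In the side view the knob is at (236,253) and the cartons at (302,191) and (321,169).

```bash
cat > m.py <<'E'
from h import *
def blobs(im,lo,hi,a,box=None):
    m=cv2.inRange(cv2.cvtColor(im,cv2.COLOR_RGB2HSV),np.array(lo),np.array(hi))
    if box: k=np.zeros_like(m);k[box[1]:box[3],box[0]:box[2]]=1;m=m*k
    cs=cv2.findContours(m,0,cv2.CHAIN_APPROX_NONE)[0]
    return [c for c in cs if cv2.contourArea(c)>=a]
def cen(c):
    M=cv2.moments(c);return np.array([M['m10']/M['m00'],M['m01']/M['m00']])
E
python3 - <<'E'
from m import *
t=cv2.imread('pics/t0.png')[:,:,::-1].copy();s=cv2.imread('pics/s0.png')[:,:,::-1].copy()
for n,im,b in(('top',t,(270,200,370,260)),('side',s,(280,150,345,210))):
  for c in blobs(im,(22,100,120),(36,255,255),60,b):
    w=np.array([onz(n,p[0].astype(float),.03)[:2] for p in c])
    r=cv2.minAreaRect((w*1000).astype(np.float32));print(n,cen(c),cv2.contourArea(c),onz(n,cen(c),.03).round(4),r)
for n,im,b,b2 in(('top',t,(170,228,205,260),(140,230,170,252)),('side',s,(235,240,270,265),(225,240,248,262))):
  for c in blobs(im,(50,70,40),(90,255,255),60,b): print('win',n,cen(c),cv2.contourArea(c),onz(n,cen(c),.012))
  for c in blobs(im,(5,180,180),(20,255,255),8,b2): print('knob',n,cen(c),cv2.contourArea(c),cv2.boundingRect(c),onz(n,cen(c),.052))
crop=lambda im,x,y,w,h,f:cv2.resize(im[y:y+h,x:x+w],None,fx=f,fy=f,interpolation=2)
a=crop(t,110,200,100,80,4);b=crop(s,175,230,120,80,4);c=crop(t,270,205,100,60,4);d=crop(s,270,150,120,60,4)
o=np.zeros((560,880,3),np.uint8);o[:320,:400]=a;o[:320,400:880]=b;o[320:,:400]=c;o[320:,400:]=d
cv2.imwrite('pics/c0.png',cv2.resize(o,(800,509))[:,:,::-1])
E
```

```text
top [295.93894831 230.8926025 ] 374.0 [ 0.4794 -0.1423  0.03  ] ((479.3285217285156, -142.6728515625), (72.27301788330078, 51.49320983886719), 87.6874771118164)
top [346.568      227.68044444] 375.0 [ 0.4904 -0.2957  0.03  ] ((490.35845947265625, -295.8062438964844), (74.53132629394531, 51.025272369384766), 79.23219299316406)
side [300.12779974 190.28326746] 253.0 [ 0.4753 -0.1278  0.03  ] ((471.6097412109375, -127.88240051269531), (101.6739273071289, 65.98915100097656), 86.94200134277344)
side [319.73832528 168.00483092] 207.0 [ 0.488  -0.2828  0.03  ] ((482.6353759765625, -281.326171875), (100.56369018554688, 72.22483825683594), 79.85359954833984)
win top [184.91602399 242.33076264] 194.5 [0.44108229 0.19192138 0.012     ]
knob top [157.65432099 241.66666667] 13.5 (155, 240, 6, 5) [0.44212803 0.26583685 0.052     ]
knob top [149.64102564 241.79487179] 13.0 (147, 240, 7, 4) [0.44134573 0.28957627 0.052     ]
win side [252.34330011 253.29346622] 150.5 [0.44075977 0.19081572 0.012     ]
knob side [234.97402597 252.81385281] 38.5 (229, 248, 12, 12) [0.45512093 0.25064569 0.052     ]
```

View pics/c0.png

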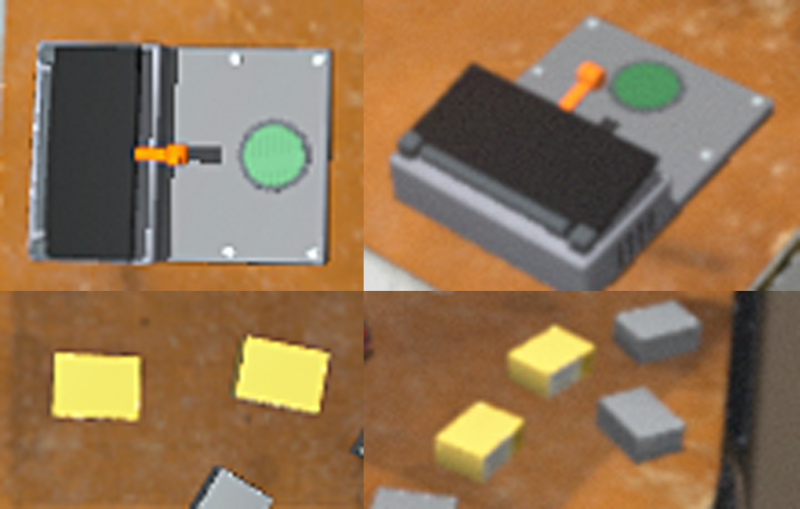

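```bash
cat >> h.py <<'E'
def go(p,yaw,tilt=None):
    o=telemetry.get_obs();A=R.from_euler('xyz',o['orientation'],degrees=True)
    B=R.from_euler('xyz',[180,0,yaw],degrees=True)
    print('row',A.inv().apply(np.array(p)-o['tool_pos']).round(4),(A.inv()*B).as_rotvec().round(4))
E
python3 - <<'E'
from m import *
k,e=tri((159,242.2),(237.2,250.9));print('knob',k,e)
a=onz('top',(200.75,213.2),.012);b=onz('top',(199.9,272.3),.012);d=a-b;print(a,b,np.linalg.norm(d),'reader yaw',np.degrees(np.arctan2(d[1],d[0]))+90)
t=cv2.imread('pics/t0.png')[:,:,::-1].copy()
for c in blobs(t,(0,0,0),(180,255,70),300,(115,205,165,280)):
  r=cv2.minAreaRect(c);P=cv2.boxPoints(r);print([onz('top',p,.06).round(3)[:2] for p in P])
go([.48,-.15,.23],-110);go([.45,.22,.23],-90)
E
```

```text
knob [0.44111754 0.25751037 0.0714657 ] 0.0006427783552325231
[0.53012941 0.14594827 0.012     ] [0.35188797 0.14442779 0.012     ] 0.1782479155980259 reader yaw 90.48874844807388
[array([0.358, 0.368]), array([0.528, 0.367]), array([0.525, 0.292]), array([0.357, 0.294])]
row [-0.4293  0.4128 -0.0037] [ 1.400e-03  6.000e-04 -9.771e-01]
row [-0.4898  0.779  -0.0032] [ 1.3000e-03  9.0000e-04 -1.3261e+00]
```

Call:
carry_out:
  rows:
    - [-0.429,0.413,0,0,0,-0.977]
    - [-0.429,0.413,0,0,0,-0.977]
    - [-0.429,0.413,0,0,0,-0.977]
    - [-0.429,0.413,0,0,0,-0.977]
    - [-0.429,0.413,0,0,0,-0.977]
    - [-0.429,0.413,0,0,0,-0.977]
    - [-0.429,0.413,0,0,0,-0.977]
    - [-0.429,0.413,0,0,0,-0.977]
  grip: 0.2

```text
clock: 1.1
tool_pos: [0.4296, -0.2292, 0.2266]
orientation: [-180.0, 0.0, -110.0]
force: [1.5, 0.2, -0.5]
opening: 0.053
gripper_force: 0.0
```

Call:
carry_out:
  rows:
    - [0,0,0,0,0,0]
    - [0,0,0,0,0,0]

```text
clock: 1.35
tool_pos: [0.4289, -0.2308, 0.2263]
orientation: [180.0, -0.0, -109.9]
force: [0.3, 0.5, 1.0]
opening: 0.0529
gripper_force: 0.0
```

```bash
python3 -c "
from h import *
print(st());go([.441,.2575,.16],-89.7)"
```

```text
{'clock': np.float64(1.35), 'tool_pos': array([ 0.429, -0.231,  0.226]), 'orientation': array([ 1.79960e+02, -6.00000e-03, -1.09918e+02]), 'force': array([0.332, 0.458, 0.969]), 'opening': np.float64(0.053), 'gripper_force': np.float64(0.0), 'joint_pos': array([-5.0980e+00,  2.6220e+00, -2.2305e+01, -4.0000e-03, -6.5113e+01,
       -1.4818e+01])}
row [-0.4632  0.1549  0.0664] [ 0.0007  0.     -0.3529]
```

Call:
carry_out:
  rows:
    - [-0.463,0.155,0.066,0,0,-0.353]
    - [-0.463,0.155,0.066,0,0,-0.353]
    - [-0.463,0.155,0.066,0,0,-0.353]
    - [-0.463,0.155,0.066,0,0,-0.353]
    - [-0.463,0.155,0.066,0,0,-0.353]
    - [-0.463,0.155,0.066,0,0,-0.353]
    - [-0.463,0.155,0.066,0,0,-0.353]
    - [-0.463,0.155,0.066,0,0,-0.353]

```text
clock: 2.35
tool_pos: [0.4421, 0.2576, 0.1603]
orientation: [-180.0, -0.0, -89.9]
force: [-0.5, -0.1, -0.4]
opening: 0.0527
gripper_force: 0.0
```

Call:
carry_out:
  rows:
    - [0,0,0,0,0,0]
    - [0,0,0,0,0,0]

```text
clock: 2.6
tool_pos: [0.4419, 0.2555, 0.1601]
orientation: [179.9, -0.1, -89.9]
force: [-0.0, -1.2, -0.2]
opening: 0.0527
gripper_force: 0.0
```

```bash
python3 -c "
from h import *
print(st());go([.441,.2575,.0525],-89.7)"
```

```text
{'clock': np.float64(2.6), 'tool_pos': array([0.442, 0.256, 0.16 ]), 'orientation': array([ 1.79945e+02, -6.60000e-02, -8.98540e+01]), 'force': array([-0.01 , -1.195, -0.212]), 'opening': np.float64(0.053), 'gripper_force': np.float64(0.0), 'joint_pos': array([ 5.2112e+01,  8.3200e+00, -2.5189e+01, -3.0000e-03, -5.6577e+01,
       -5.1963e+01])}
row [-0.0021  0.0007  0.1076] [ 0.001  -0.0011 -0.0027]
```

Call:
carry_out:
  rows:
    - [-0.001,0,0.05,0,0,0]
    - [-0.001,0,0.08,0,0,0]
    - [-0.001,0,0.107,0,0,0]
    - [-0.001,0,0.107,0,0,0]

```text
clock: 3.1
tool_pos: [0.4411, 0.2551, 0.0524]
orientation: [179.9, -0.2, -89.9]
force: [-0.0, -0.4, 1.0]
opening: 0.0526
gripper_force: 0.0
```

Call:
carry_out:
  rows:
    - [0,0,0,0,0,0]
    - [0,0,0,0,0,0]
    - [0,0,0,0,0,0]
    - [0,0,0,0,0,0]
    - [0,0,0,0,0,0]
  grip: -1

```text
clock: 3.72
tool_pos: [0.4405, 0.258, 0.0535]
orientation: [179.9, 0.0, -89.8]
force: [-7.7, 3.7, 3.0]
opening: 0.0156
gripper_force: 30.0
```

```bash
python3 -c "
from h import *
print(st());snap('top','t1.png');s=snap('side','s1.png')
cv2.imwrite('pics/c1.png',cv2.resize(s[190:320,160:310],None,fx=4,fy=4,interpolation=2)[:,:,::-1])"
```

```text
{'clock': np.float64(3.725), 'tool_pos': array([0.44 , 0.258, 0.053]), 'orientation': array([ 1.79907e+02,  4.00000e-03, -8.98100e+01]), 'force': array([-7.662,  3.725,  3.007]), 'opening': np.float64(0.016), 'gripper_force': np.float64(30.004), 'joint_pos': array([ 52.368,  15.906, -32.294,  -0.114, -41.854, -52.094])}
```

View pics/c1.png

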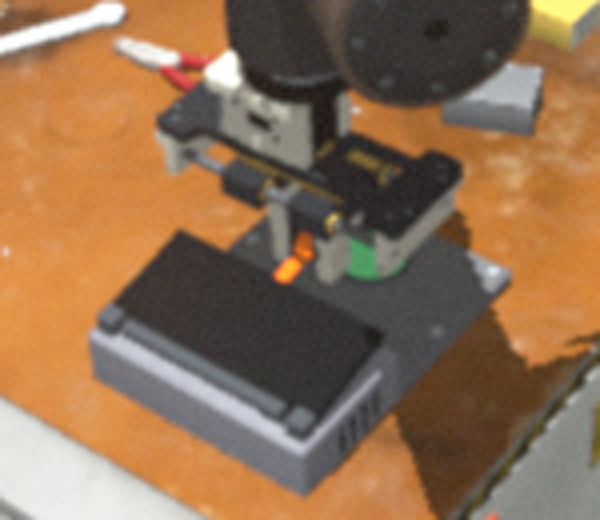

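The crop shows the orange knob, at about (300,250), pinched between the fingers. The opening reads 15.6 mm. Next I raise the screen along its arc.

Call:
carry_out:
  rows:
    - [-0.002,0,-0.009,0,0,0]
    - [-0.0046,0,-0.0178,0,0,0]
    - [-0.008,0,-0.0265,0,0,0]
    - [-0.012,0,-0.0347,0,0,0]
    - [-0.016,0,-0.042,0,0,0]
    - [-0.021,0,-0.0492,0,0,0]
    - [-0.027,0,-0.056,0,0,0]
    - [-0.0324,0,-0.0622,0,0,0]

```text
clock: 4.82
tool_pos: [0.4406, 0.2893, 0.1156]
orientation: [179.9, -0.1, -89.8]
force: [-5.1, -0.3, -8.5]
opening: 0.0162
gripper_force: 30.0
```

Call:
carry_out:
  rows:
    - [0,0,0,0,0,0]
    - [0,0,0,0,0,0]
    - [0,0,0,0,0,0]

```text
clock: 5.2
tool_pos: [0.4406, 0.2901, 0.1163]
orientation: [179.9, -0.0, -89.8]
force: [-9.7, 0.8, -0.7]
opening: 0.0155
gripper_force: 30.0
```

```bash
python3 -c "
from h import *
print(st());snap('top','t2.png');s=snap('side','s2.png')
cv2.imwrite('pics/c2.png',cv2.resize(s[190:320,160:310],None,fx=4,fy=4,interpolation=2)[:,:,::-1])"
```

```text
{'clock': np.float64(5.2), 'tool_pos': array([0.441, 0.29 , 0.116]), 'orientation': array([ 1.79927e+02, -4.10000e-02, -8.97730e+01]), 'force': array([-9.683,  0.751, -0.733]), 'opening': np.float64(0.015), 'gripper_force': np.float64(30.0), 'joint_pos': array([ 5.4649e+01,  1.2633e+01, -2.6310e+01, -4.6000e-02, -5.1133e+01,
       -5.4393e+01])}
```

View pics/c2.png

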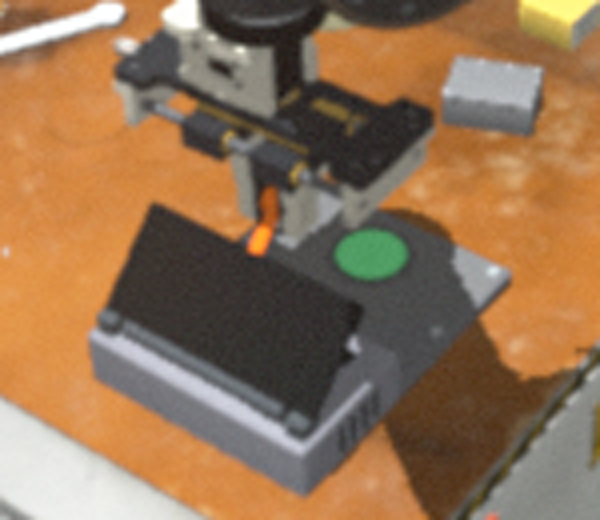

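The screen is raised: its free edge is well above the housing. From the grasp point I get an angle of about 0.79 rad. I'll release, back off upward and go to the nearer carton.

Call:
carry_out:
  rows:
    - [0,0,0,0,0,0]
    - [0,0,0,0,0,0]
    - [0,0,0,0,0,0]
    - [0,0,-0.03,0,0,0]
    - [0,0,-0.07,0,0,0]
    - [0,0,-0.1,0,0,0]
  grip: 0

```text
clock: 6.05
tool_pos: [0.4422, 0.2907, 0.2179]
orientation: [-179.9, 0.1, -89.8]
force: [-0.4, 1.9, -0.9]
opening: 0.0437
gripper_force: 0.0
```

```bash
python3 -c "
from h import *
print(st());go([.4794,-.1423,.12],-92)"
```

```text
{'clock': np.float64(6.05), 'tool_pos': array([0.442, 0.291, 0.218]), 'orientation': array([-1.79899e+02,  7.10000e-02, -8.97640e+01]), 'force': array([-0.391,  1.874, -0.915]), 'opening': np.float64(0.044), 'gripper_force': np.float64(0.0), 'joint_pos': array([ 5.4598e+01,  7.0750e+00, -1.8489e+01,  4.5000e-02, -6.4319e+01,
       -5.4382e+01])}
row [ 0.4333 -0.0352  0.0974] [-0.0017  0.0013  0.039 ]
```

Call:
carry_out:
  rows:
    - [0.2,-0.016,0,0,0,0.02]
    - [0.2,-0.016,0,0,0,0.02]
    - [0.2,-0.016,0,0,0,0.02]
    - [0.433,-0.035,0.097,0,0,0.039]
    - [0.433,-0.035,0.097,0,0,0.039]
    - [0.433,-0.035,0.097,0,0,0.039]
    - [0.433,-0.035,0.097,0,0,0.039]
    - [0.433,-0.035,0.097,0,0,0.039]
  grip: 1

```text
clock: 7.05
tool_pos: [0.4774, -0.1455, 0.1174]
orientation: [179.9, -0.0, -92.2]
force: [0.7, 1.2, 0.3]
opening: 0.0877
gripper_force: 0.0
```

Call:
carry_out:
  rows:
    - [0,0,0,0,0,0]
    - [0,0,0,0,0,0]

```text
clock: 7.3
tool_pos: [0.4789, -0.1418, 0.1194]
orientation: [-179.9, 0.0, -92.0]
force: [0.2, -0.1, 0.9]
opening: 0.0874
gripper_force: 0.0
```

```bash
python3 -c "
from h import *
print(st());go([.4794,-.1423,.005],-92);t=snap('top','t3.png');s=snap('side','s3.png')
cv2.imwrite('pics/c3.png',np.hstack([cv2.resize(i,(400,300)) for i in(t[180:300,110:270],s[110:290,170:410])])[:,:,::-1])"
```

```text
{'clock': np.float64(7.3), 'tool_pos': array([ 0.479, -0.142,  0.119]), 'orientation': array([-1.79926e+02,  1.00000e-03, -9.19630e+01]), 'force': array([ 0.227, -0.109,  0.863]), 'opening': np.float64(0.087), 'gripper_force': np.float64(0.0), 'joint_pos': array([ 6.0940e+00,  9.7920e+00, -2.9596e+01,  1.2000e-02, -5.0538e+01,
       -8.0650e+00])}
row [ 0.0005 -0.0004  0.1144] [-0.0013  0.      0.0006]
```

View pics/c3.png

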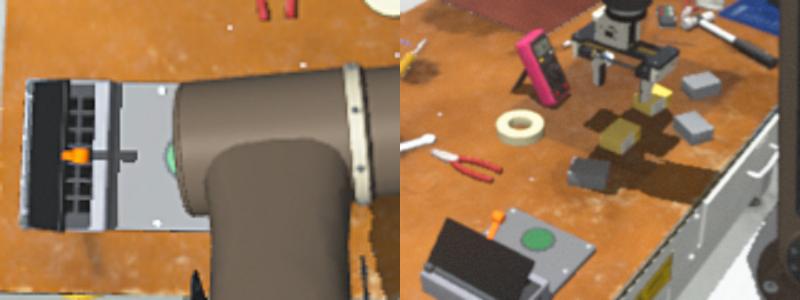

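The crop shows the screen still up, with the knob at about (80,156) in the left half, and the open gripper above the nearer carton.

Call:
carry_out:
  rows:
    - [0.0005,0,0.05,0,0,0]
    - [0.0005,0,0.09,0,0,0]
    - [0.0005,0,0.114,0,0,0]
    - [0.0005,0,0.114,0,0,0]

```text
clock: 7.9
tool_pos: [0.4774, -0.1421, 0.0038]
orientation: [179.8, -0.0, -91.9]
force: [0.1, 0.7, 1.0]
opening: 0.0876
gripper_force: 0.0
```

Call:
carry_out:
  rows:
    - [0,0,0,0,0,0]
    - [0,0,0,0,0,0]
    - [0,0,0,0,0,0]
    - [0,0,0,0,0,0]
  grip: -1

```text
clock: 8.4
tool_pos: [0.4785, -0.143, 0.0053]
orientation: [-179.9, 0.0, -92.0]
force: [-0.1, -1.0, 0.1]
opening: 0.0531
gripper_force: 0.0
```

```bash
python3 -c "
from h import *
print(st());print(tri((141.5,242.4),(228.8,239.6)))"
```

```text
{'clock': np.float64(8.4), 'tool_pos': array([ 0.479, -0.143,  0.005]), 'orientation': array([-1.79941e+02,  9.00000e-03, -9.20130e+01]), 'force': array([-0.065, -1.035,  0.082]), 'opening': np.float64(0.053), 'gripper_force': np.float64(0.0), 'joint_pos': array([ 5.9460e+00,  1.9372e+01, -3.6335e+01, -1.0000e-03, -3.4234e+01,
       -7.9580e+00])}
(array([0.4402575 , 0.29070117, 0.13583052]), np.float64(0.00021185788102497872))
```

```bash
python3 -c "
from h import *
s=snap('side','s4.png')
print(proj('side',[.4785,-.143,.005]),proj('side',[.4794,-.1423,.03]),st()['opening'])
cv2.imwrite('pics/c4.png',cv2.resize(s[130:230,240:380],None,fx=4,fy=4)[:,:,::-1])"
```

```text
[301.33004599 193.90462246] [301.31309347 187.78896679] 0.05
```

View pics/c4.png

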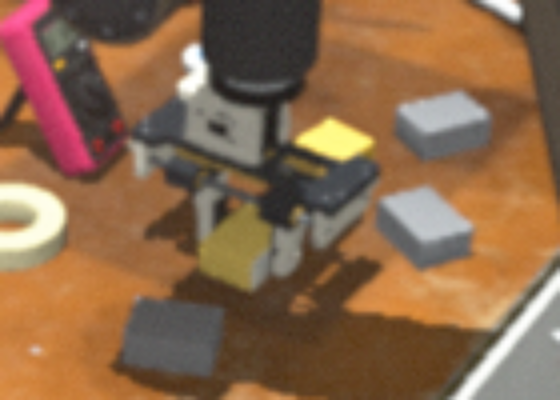

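The fingers straddle the carton, at about (235,250), and are still closing.

Call:
carry_out:
  rows:
    - [0,0,0,0,0,0]
    - [0,0,0,0,0,0]
    - [0,0,0,0,0,0]

```text
clock: 8.82
tool_pos: [0.4785, -0.143, 0.0052]
orientation: [-180.0, -0.0, -92.0]
force: [-1.4, 0.9, 6.4]
opening: 0.0496
gripper_force: 30.0
```

Call:
carry_out:
  rows:
    - [0,0,-0.01,0,0,0]
    - [0,0,-0.03,0,0,0]
    - [0,0,-0.05,0,0,0]
    - [0,0,-0.06,0,0,0]
    - [0,0,-0.06,0,0,0]
    - [0,0,-0.06,0,0,0]
    - [0,0,-0.06,0,0,0]
    - [0,0,-0.06,0,0,0]

```text
clock: 9.82
tool_pos: [0.4779, -0.143, 0.0642]
orientation: [179.9, -0.0, -92.0]
force: [0.3, -0.2, -2.4]
opening: 0.0496
gripper_force: 30.0
```

```bash
python3 - <<'E'
from h import *
f=[]
for i in range(6):
  s=viewer.snapshot('side');f.append(telemetry.get_obs()['force'])
print(np.round(f,2),np.mean(f,0)); print(st())
cv2.imwrite('pics/c5.png',cv2.resize(s[130:230,240:380],None,fx=4,fy=4)[:,:,::-1])
E
```

```text
[[ 0.7  -0.5  -2.63]
 [-0.04 -0.44 -2.33]
 [-0.36 -0.04 -3.84]
 [-0.3   1.21 -3.39]
 [ 0.26  0.28 -2.74]
 [ 0.2  -0.22 -3.04]] [ 0.07745624  0.04852386 -2.99395858]
{'clock': np.float64(10.125), 'tool_pos': array([ 0.478, -0.143,  0.065]), 'orientation': array([ 1.79994e+02, -1.00000e-03, -9.20040e+01]), 'force': array([ 0.196, -0.216, -3.037]), 'opening': np.float64(0.05), 'gripper_force': np.float64(29.999), 'joint_pos': array([  5.95 ,  13.997, -33.139,   0.   , -42.871,  -7.955])}
```

View pics/c5.png

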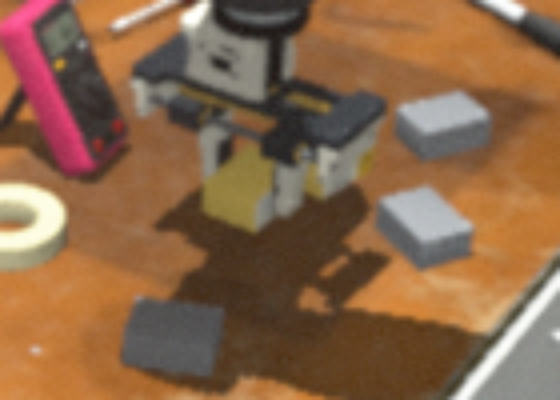

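The carton is off the table (at about (235,190)) and the downward force is about 3 N, so this is the full one. I'll set it back down and lift the other.

Call:
carry_out:
  rows:
    - [0,0,0.02,0,0,0]
    - [0,0,0.04,0,0,0]
    - [0,0,0.053,0,0,0]
    - [0,0,0.0595,0,0,0]
    - [0,0,0.0595,0,0,0]

```text
clock: 10.75
tool_pos: [0.4785, -0.143, 0.0053]
orientation: [-180.0, -0.0, -92.0]
force: [0.0, -0.4, -3.7]
opening: 0.0497
gripper_force: 30.0
```

Call:
carry_out:
  rows:
    - [0,0,0,0,0,0]
    - [0,0,0,0,0,0]
    - [0,0,0,0,0,0]
    - [0,0,0,0,0,0]
    - [0,0,-0.05,0,0,0]
    - [0,0,-0.1,0,0,0]
    - [0,0,-0.12,0,0,0]
    - [0,0,-0.12,0,0,0]
  grip: 1

```text
clock: 11.75
tool_pos: [0.4793, -0.1429, 0.127]
orientation: [-179.8, 0.0, -92.0]
force: [0.2, 0.7, -1.6]
opening: 0.0876
gripper_force: 0.0
```

```bash
python3 -c "
from h import *
print(st());go([.4904,-.2957,.12],-100.8)"
```

```text
{'clock': np.float64(11.75), 'tool_pos': array([ 0.479, -0.143,  0.127]), 'orientation': array([-1.79772e+02,  2.40000e-02, -9.19970e+01]), 'force': array([ 0.172,  0.685, -1.563]), 'opening': np.float64(0.088), 'gripper_force': np.float64(0.0), 'joint_pos': array([ 5.9520e+00,  9.2520e+00, -2.9077e+01,  1.0000e-02, -5.1442e+01,
       -7.9550e+00])}
row [ 0.1523 -0.0164  0.007 ] [-0.0039  0.0007  0.1536]
```

Call:
carry_out:
  rows:
    - [0.06,-0.006,0.005,0,0,0.07]
    - [0.11,-0.012,0.005,0,0,0.12]
    - [0.152,-0.0165,0.007,0,0,0.154]
    - [0.152,-0.0165,0.007,0,0,0.154]
    - [0.152,-0.0165,0.007,0,0,0.154]
    - [0.152,-0.0165,0.007,0,0,0.154]

```text
clock: 12.5
tool_pos: [0.4892, -0.2946, 0.1179]
orientation: [180.0, 0.0, -100.8]
force: [0.0, 0.1, -0.0]
opening: 0.0876
gripper_force: 0.0
```

Call:
carry_out:
  rows:
    - [0,0,0.05,0,0,0]
    - [0,0,0.09,0,0,0]
    - [0,0,0.114,0,0,0]
    - [0,0,0.115,0,0,0]

```text
clock: 13.0
tool_pos: [0.4889, -0.2945, 0.0023]
orientation: [179.9, 0.0, -100.7]
force: [0.4, -0.9, 0.3]
opening: 0.0873
gripper_force: 0.0
```

Call:
carry_out:
  rows:
    - [0,0,0,0,0,0]
    - [0,0,0,0,0,0]
    - [0,0,0,0,0,0]
    - [0,0,0,0,0,0]
    - [0,0,0,0,0,0]
    - [0,0,0,0,0,0]
    - [0,0,0,0,0,0]
  grip: -1

```text
clock: 13.88
tool_pos: [0.4896, -0.2956, 0.0036]
orientation: [-180.0, -0.0, -100.8]
force: [-1.4, 1.3, 5.5]
opening: 0.0501
gripper_force: 30.0
```

Call:
carry_out:
  rows:
    - [0,0,-0.01,0,0,0]
    - [0,0,-0.03,0,0,0]
    - [0,0,-0.05,0,0,0]
    - [0,0,-0.06,0,0,0]
    - [0,0,-0.06,0,0,0]
    - [0,0,-0.06,0,0,0]
    - [0,0,-0.06,0,0,0]
    - [0,0,-0.06,0,0,0]

```text
clock: 14.88
tool_pos: [0.4891, -0.2954, 0.0627]
orientation: [179.9, 0.0, -100.8]
force: [-0.2, 0.0, -1.6]
opening: 0.0497
gripper_force: 30.0
```

```bash
python3 - <<'E'
from m import *
f=[]
for i in range(6):
  s=viewer.snapshot('side');f.append(telemetry.get_obs()['force'])
print(np.mean(f,0)); print(st())
t=snap('top','t6.png')
for n,im in (('side',s),('top',t)):
 for c in blobs(im,(22,100,60),(36,255,255),30,(270,140,370,260)):print(n,cen(c),cv2.contourArea(c))
cv2.imwrite('pics/c6.png',np.hstack([cv2.resize(s[120:230,240:380],(400,300)),cv2.resize(t[190:280,270:390],(400,300))])[:,:,::-1])
E
```

```text
[-0.100928   -0.03983037 -0.89885618]
{'clock': np.float64(15.175), 'tool_pos': array([ 0.489, -0.295,  0.063]), 'orientation': array([ 1.79999e+02,  1.00000e-03, -1.00830e+02]), 'force': array([ 0.09 , -0.13 , -0.457]), 'opening': np.float64(0.05), 'gripper_force': np.float64(30.0), 'joint_pos': array([-1.1518e+01,  2.0011e+01, -2.4124e+01, -1.0000e-03, -4.5866e+01,
        6.8900e-01])}
side [300.47657841 190.35302105] 245.5
side [318.60286029 154.99559956] 151.5
```

View pics/c6.png

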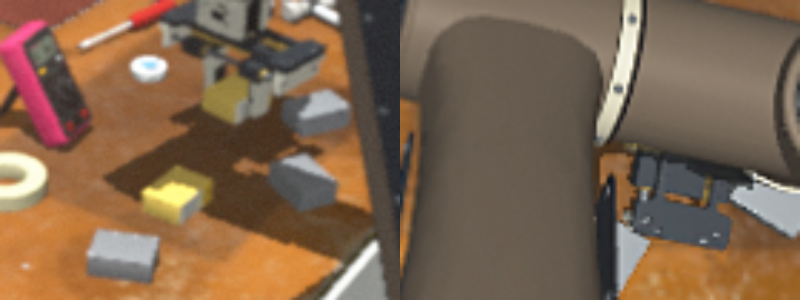

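The second carton is in the gripper (left half, about (230,100)) and weighs about 0.9 N, so it is the light one. The heavy carton stands in its old place at about (175,195), or (300.5,190.4) in the full image. I'll set the light one down and go back to the heavy one.

Call:
carry_out:
  rows:
    - [0,0,0.02,0,0,0]
    - [0,0,0.04,0,0,0]
    - [0,0,0.053,0,0,0]
    - [0,0,0.0595,0,0,0]
    - [0,0,0.0595,0,0,0]
    - [0,0,0.0595,0,0,0]

```text
clock: 15.98
tool_pos: [0.4898, -0.2956, 0.0041]
orientation: [-180.0, -0.0, -100.8]
force: [-0.4, -0.1, -1.0]
opening: 0.0498
gripper_force: 30.0
```

Call:
carry_out:
  rows:
    - [0,0,0,0,0,0]
    - [0,0,0,0,0,0]
    - [0,0,0,0,0,0]
    - [0,0,0,0,0,0]
    - [0,0,-0.05,0,0,0]
    - [0,0,-0.1,0,0,0]
    - [0,0,-0.12,0,0,0]
    - [0,0,-0.12,0,0,0]
  grip: 1

```text
clock: 16.98
tool_pos: [0.4905, -0.2958, 0.1258]
orientation: [-179.8, -0.0, -100.8]
force: [-0.5, 1.5, -0.4]
opening: 0.0877
gripper_force: 0.0
```

```bash
python3 -c "
from h import *
print(st());go([.4785,-.143,.12],-92)"
```

```text
{'clock': np.float64(16.975), 'tool_pos': array([ 0.491, -0.296,  0.126]), 'orientation': array([-1.79768e+02, -1.50000e-02, -1.00820e+02]), 'force': array([-0.501,  1.463, -0.361]), 'opening': np.float64(0.088), 'gripper_force': np.float64(0.0), 'joint_pos': array([-1.1519e+01,  1.5823e+01, -2.0374e+01,  1.5000e-02, -5.3571e+01,
        6.9100e-01])}
row [-0.1478  0.0405  0.0056] [-0.004  -0.0006 -0.1539]
```

Call:
carry_out:
  rows:
    - [-0.06,0.016,0,0,0,-0.07]
    - [-0.11,0.03,0,0,0,-0.12]
    - [-0.148,0.0405,0.0055,0,0,-0.154]
    - [-0.148,0.0405,0.0055,0,0,-0.154]
    - [-0.148,0.0405,0.0055,0,0,-0.154]
    - [-0.148,0.0405,0.0055,0,0,-0.154]

```text
clock: 17.73
tool_pos: [0.4774, -0.1432, 0.1179]
orientation: [180.0, -0.0, -92.1]
force: [-0.0, 0.2, 0.0]
opening: 0.0872
gripper_force: 0.0
```

Call:
carry_out:
  rows:
    - [0,0,0.05,0,0,0]
    - [0,0,0.09,0,0,0]
    - [0,0,0.114,0,0,0]
    - [0,0,0.114,0,0,0]

```text
clock: 18.23
tool_pos: [0.4765, -0.1435, 0.0027]
orientation: [179.8, -0.0, -92.1]
force: [0.1, 0.3, 0.9]
opening: 0.0877
gripper_force: 0.0
```

Call:
carry_out:
  rows:
    - [0,0,0,0,0,0]
    - [0,0,0,0,0,0]
    - [0,0,0,0,0,0]
    - [0,0,0,0,0,0]
    - [0,0,0,0,0,0]
    - [0,0,0,0,0,0]
    - [0,0,0,0,0,0]
  grip: -1

```text
clock: 19.1
tool_pos: [0.4777, -0.1425, 0.0047]
orientation: [-180.0, -0.0, -92.0]
force: [-1.4, 0.7, 6.4]
opening: 0.05
gripper_force: 30.0
```

Call:
carry_out:
  rows:
    - [0,0,-0.01,0,0,0]
    - [0,0,-0.04,0,0,0]
    - [0,0,-0.08,0,0,0]
    - [0,0,-0.115,0,0,0]
    - [0,0,-0.13,0,0,0]
    - [0,0,-0.13,0,0,0]
    - [0,0,-0.13,0,0,0]

```text
clock: 19.98
tool_pos: [0.4764, -0.1424, 0.1328]
orientation: [179.9, 0.0, -92.0]
force: [0.4, 0.1, -2.7]
opening: 0.0496
gripper_force: 30.0
```

```bash
python3 -c "
from h import *
print(st());go([.441,.191,.125],-90)"
```

```text
{'clock': np.float64(19.975), 'tool_pos': array([ 0.476, -0.142,  0.133]), 'orientation': array([ 1.7986e+02,  1.1000e-02, -9.2030e+01]), 'force': array([ 0.42 ,  0.091, -2.717]), 'opening': np.float64(0.05), 'gripper_force': np.float64(29.999), 'joint_pos': array([ 6.0230e+00,  8.8070e+00, -2.8717e+01, -3.8000e-02, -5.2613e+01,
       -8.0290e+00])}
row [-0.3319  0.0471  0.008 ] [ 0.0024  0.0002 -0.0354]
```

Call:
carry_out:
  rows:
    - [-0.03,0.004,0,0,0,0]
    - [-0.075,0.01,0,0,0,-0.01]
    - [-0.125,0.018,0,0,0,-0.015]
    - [-0.175,0.025,0,0,0,-0.02]
    - [-0.225,0.032,0,0,0,-0.025]
    - [-0.275,0.039,0.005,0,0,-0.03]
    - [-0.315,0.045,0.01,0,0,-0.035]
    - [-0.332,0.047,0.011,0,0,-0.035]

```text
clock: 20.98
tool_pos: [0.441, 0.1922, 0.1215]
orientation: [179.9, -0.1, -89.9]
force: [0.7, -0.6, -2.4]
opening: 0.0501
gripper_force: 30.0
```

Call:
carry_out:
  rows:
    - [0,0,0,0,0,0]
    - [0,0,0,0,0,0]
    - [0,0,0,0,0,0]
    - [0,0,0,0,0,0]

```text
clock: 21.48
tool_pos: [0.4422, 0.1903, 0.1234]
orientation: [-180.0, 0.0, -90.1]
force: [-0.6, -0.3, -1.8]
opening: 0.05
gripper_force: 30.0
```

```bash
python3 - <<'E'
from m import *
print(st())
s=snap('side','s7.png');t=snap('top','t7.png')
for n,im in (('side',s),('top',t)):
 for c in blobs(im,(22,100,60),(36,255,255),30,(200,140,370,260)):print(n,cen(c),cv2.contourArea(c))
cv2.imwrite('pics/c7.png',np.hstack([cv2.resize(s[130:310,170:380],(466,400)),cv2.resize(t[190:290,110:193],(332,400))])[:,:,::-1])
E
```

```text
{'clock': np.float64(21.475), 'tool_pos': array([0.442, 0.19 , 0.123]), 'orientation': array([-1.79992e+02,  1.00000e-02, -9.00670e+01]), 'force': array([-0.555, -0.284, -1.797]), 'opening': np.float64(0.05), 'gripper_force': np.float64(29.999), 'joint_pos': array([ 4.6756e+01,  7.8800e+00, -3.1368e+01, -2.0000e-03, -5.0740e+01,
       -4.6822e+01])}
side [246.73778602 220.28633271] 269.5
side [320.07920792 168.07260726] 202.0
top [346.30331126 227.92494481] 377.5
```

View pics/c7.png

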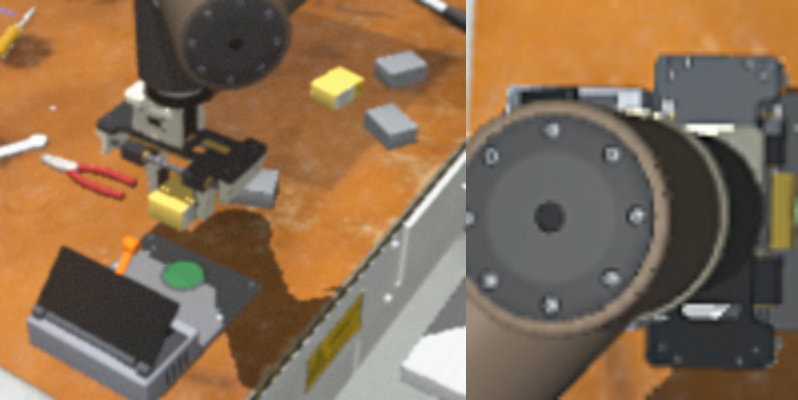

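The heavy carton hangs level at about (175,205), above the window, with the screen up and clear. The light carton lies flat in its place at about (335,85).

```bash
python3 -c "
from h import *
print(workorder.close_job())"
```

```text
the job is handed in; nothing more can be done
None
```

I handed the job in at about 21.5 s with the screen at about 45°, the heavier carton (about 3 N) held level about 12 cm above the window and the lighter one (about 0.9 N) flat on the worktop; `close_job()` gave no verdict.

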